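Take a hanging pack off its display peg and file it

TASK

Take the red memory-stick pack off its display peg: slide it along the peg and lift it over the upturned tip as you go, gently, without forcing the pack against the wire. Then stand it upright in the empty front compartment of the grey desk organiser and let go; leave the blue pack hanging and the mouse where it is.

Things in the scene. Friction and masses are not known exactly. Their poses are not given: they have to be found in the camera images.
- red_pack: Clear blister pack, red header, red memory stick inside; 60 g (varies), 105 mm tall (z), 46 wide (y). Origin: centre of its underside, z up. Clear body z 0-66 mm, 44 wide, 16 thick (x). Header z 64-105 mm, 46 wide, 3 thick, its side edges 8 thick: pinch it across the 46 mm, fingers left and right of the slot. The header tears if pack and stand press on each other with over 8 N.
- red_pack_slot (a point): Centre of the slot in the red header, 88 mm above the pack's underside. The slot is open along x, 16 mm wide, 12 mm high (z 82 to 94 mm of the pack), with rounded lips (radius 1.5 mm) above and below. The pack hangs by its upper lip; its y axis lies along the stand's y axis at the start.
- blue_pack: The same kind of pack with a blue header and an eraser in it, hanging on the other peg; it must stay there.
- stand: Fixed white display panel 260 mm wide (y), 207 high, on a dark foot 10 mm high reaching 130 mm forward. Origin: centre of the panel's front face at desk level. Two level pegs point along its -x, roughly to the robot, at y +70 and -70 mm, 190 mm high; one pack hangs on each, 25 to 41 mm in front of the panel, the red one on either.
- peg_left (a point): Root of the peg at stand y = +70 mm: on the wire's axis, at the panel's front face, 190 mm above the desk. Peg: rigid round steel wire 5 mm thick, straight and level for 52 to 72 mm from the panel, then a straight tip 40 mm long with a round end, rising forward at 15 to 50 degrees. Where and how much it is bent differs each time and for each peg; no reading tells it: feel (or see) it.
- peg_right (a point): Root of the like peg at the stand's y = -70 mm. On the straight part the slot leaves 7 mm of play in height; across the sloping tip only 1.6 (steep) to 6 mm (shallow), so the pack must climb with the tip: the wire pushes it up and back to the panel when it is too low, down and forward when it is too high. No part of either peg is over 114 mm from the panel.
- organiser: Fixed grey open-topped desk organiser, 76 mm (x) by 80 mm (y), 58 mm high, walls and floor 4 mm, one divider along y in the middle. Origin: centre of its underside. The rear compartment (+x) holds a yellow glue stick (97 mm high) and a bulldog clip, both fixed; the front one (-x) is empty, 32 mm (x) by 72 mm (y) inside.
- front_slot (a point): Centre of the front compartment's floor, 4 mm above the desk.
- mouse: Black computer mouse, 104x66x36 mm, loose on the desk to the right of the stand; leave it.
There are look-alikes about, which are no part of the job. Of the things that look like the red_pack, the larger one is meant.

How it is judged (in metres and radians):
On the way:
1. the red pack is off its peg and held clear of the desk (distance between red_pack_slot and peg_left above 0.124 m and distance between red_pack_slot and peg_right above 0.124 m and height (world z) of red_pack above 0.03 m), for 0.1 s.
At the end, for the whole second after the job is handed in: The red pack stands released and at rest in the organiser's front compartment, its foot on the compartment's floor (underside centre less than 16 mm above the desk, inside the compartment's walls) and upright within 26 degrees; the blue pack still hangs on its peg (x of red_pack in the frame of front_slot between -0.016 and 0.016 m and y of red_pack in the frame of front_slot between -0.036 and 0.036 m and height (world z) of red_pack below 0.016 m and angle between red_pack's own z axis and vertical below 0.45 rad and linear speed of red_pack below 0.03 m/s and distance between blue_pack and stand below 0.155 m and height (world z) of blue_pack above 0.085 m); the robot touches nothing.
It fails at once if the red pack pressed on the stand or its peg with more than 8 N (contact force between red_pack and stand above 8 N).
It fails at once if the blue pack moved more than 40 mm (distance of blue_pack from where it was at the start of the episode above 0.04 m).
It fails at once if the mouse moved more than 30 mm (distance of mouse from where it was at the start of the episode above 0.03 m).
It also fails if it takes over 72 s, if anything falls off the work surface, if the arm or the gripper's body presses on something with over 40 N, if the wrist force passes 120 N, or if a joint passes its speed limit or range.

ROBOT

A 6-joint arm with a two-finger parallel gripper is mounted at the origin on the work surface; the furniture and walls round the work are solid. World frame = base frame: x ahead of the robot, y to its left, z up, the work surface at z = 0. Lengths are in m, angles in degrees, forces in N, time in s.
With the tool pointing down it reaches from about 0.3 to 0.75 m from the base axis. Payload 8.5 kg.
Tool frame: the origin (TCP) lies on the centre line of the jaws, within the pads' length; the fingertips stand 19 mm ahead of it and the grasp point (between the pads) is the TCP (env.tcp_to_tips is the z of the fingertips in the tool frame, in m); z points along the fingers, y is the line along which they close (so a half turn about z gives the same grasp; the last joint's range is limited). The gripper opens to 85 mm and grips with 20 to 120 N. Pads are 22 mm wide; open, the fingers measure 114 mm over their backs; the gripper's body (76 mm by 85 mm) begins 54 mm behind the grasp point. The pads swing forward as they close: fully open they stand 13 mm farther back than shut.
Start: joints at [53.726, 21.807, 74.336, -0, 83.858, -12.336], TCP at [0.223, 0.503, 0.25] pointing down, gripper open.
Joint ranges: [-178.18, 178.18], [-50.72, 133.34], [12.68, 142.11], [-81.47, 261.47], [9.98, 163.14], [-165.26, 165.26]. Speed limits (degrees/s): [136.94, 136.94, 180, 180, 180, 180].

INTERFACE

Orientations are given as a 3x3 rotation matrix whose columns are the frame's x, y, z axes.
In Python, from rig import env gives the robot as it stands.
- The arm moves only by the tool servo_tool, never from a script. Its argument "steps" is a list of rows, each an object of numbers: "tx", "ty", "tz": the shift along the world's x, y, z in cm; "yaw": the turn about the world's z in degrees; "claw": the finger opening in cm, from 0 to 8.54. In form: [{"tx": .., "ty": .., "tz": .., "yaw": .., "claw": ..}, ...]. A call has 1 to 20 rows; each row shifts and turns the commanded pose from where the row before left it; what a row does not reach is not made up. A row lasts 1/10 s, in which the tool goes at most 50 mm and 8.59 degrees, less where a joint would pass 70% of its speed; a pose out of reach is approached as far as the arm can. A call with a gripper value outside its range is refused whole. The fingers move at their own pace and stop on an object; "newtons" is the grip in N (left out, the last holds). Time passes only in rows, so rows that do not move let the fingers close. It gives the time, the measured TCP pose, the force, the opening and the grip force at its end, in the units of the state.
- env.observe(): the state, without advancing time (a new reading comes with each control period).
- env.get_image(name): name is "scene" or "top" or "wrist"; returns (picture, depth): 420x560x3 uint8, red, green, blue; 420x560 float32, m along the optical axis (not along the pixel's ray), 0 where there is no reading.
- env.camera_model(name): a dict with "fovy" (degrees; the focal length in pixels is half the picture's height over the tangent of half this angle, whatever the lens; pixels are square), "cx", "cy" (the principal point, pixels), "T" (4x4, takes a point from camera to world coordinates). Camera axes: x right, y down, z forward; pixel columns grow to the right and rows downward; lengths in m; the calibration is good to about 2 mm. A picture is of the moment at which its call begins: read the wrist's pose just before it. camera_model takes no time and is no camera call; for the wrist camera it gives the pose at the moment of the call.
- env.close_job(): hands the job in; it is judged then, once.
The state is a dict: "time_s": time; "q": joint angles; "qvel": joint speeds; "joint_efforts": joint torques, N m; "position": TCP position; "tool_rot": TCP orientation; "ft_force": force on the tool from outside, world axes, zero at the start; "wrist_torque": the same for the moment, N m; "grip_width": finger opening in m; "gripper_force": force on a finger pad.
Only numpy, scipy, OpenCV 4.12 (cv2) and the standard library are available. Lean on these libraries where they do the work, as an engineer would, in place of code of your own. Each camera call takes 0.05 s, during which the arm holds its last target. There are 200 camera calls.

## Working session

There is one attempt and no reset: what is moved stays moved. The work goes in short steps, Python scripts to look and compute and a tool call to move; the robot and the scene stay as the last step left them, time stands still between calls to the robot, and variables do not carry over. Pictures are saved under pics/ and viewed, at most 10 in all, crops included, and the job is handed in when it is done.

Besides the shell and the picture viewer there is one more tool, called after "Request:" as name(argument=value, ...) on one line, values as JSON. servo_tool: Moves the arm, as the interface text tells. Its arguments: {"type":"object","properties":{"steps":{"type":"array"},"newtons":{"type":"number"}},"required":["steps"]}

```bash
mkdir -p pics; cat > h.py <<'E'
import numpy as np, cv2
from rig import env
def grab(n):
    m=env.camera_model(n); im,d=env.get_image(n); return im,d,m
def save(f,im): cv2.imwrite('pics/'+f,im[:,:,::-1])
def pts(d,m):
    f=210/np.tan(np.radians(m['fovy'])/2); v,u=np.mgrid[:420,:560]
    P=np.stack([(u-m['cx'])/f*d,(v-m['cy'])/f*d,d],-1)
    return P@m['T'][:3,:3].T+m['T'][:3,3]
E
python3 - <<'E'
from h import *
for n in ['scene','top']:
    im,d,m=grab(n); save(n+'0.png',im); np.savez(n+'0',im=im,P=pts(d,m),d=d)
    print(n,m['fovy'],m['T'].round(3).tolist(), (d>0).mean())
print(env.observe())
E
```

```text
scene 46.37730335330694 [[0.417, -0.366, 0.832, -0.27], [-0.909, -0.16, 0.385, -0.436], [-0.007, -0.917, -0.399, 0.505], [0.0, 0.0, 0.0, 1.0]] 0.9961267006802721
top 52.68667775878045 [[0.026, -0.992, 0.127, 0.432], [-1.0, -0.025, 0.009, -0.045], [-0.006, -0.127, -0.992, 1.087], [0.0, 0.0, 0.0, 1.0]] 0.9959013605442177
{'time_s': 0.1, 'q': array([ 5.37248993e+01,  2.18382527e+01,  7.43823467e+01, -8.01213644e-05,
        8.38570772e+01, -1.23359825e+01]), 'qvel': array([ 0.05450513, -0.09189892, -0.13652016, -0.13219873, -0.03487191,
       -0.02852651]), 'joint_efforts': array([ 3.15055113e-03, -4.49219263e+01, -2.31655419e+01, -1.85297372e-04,
        3.57320445e-03, -2.01601279e-05]), 'position': array([0.22302306, 0.50247807, 0.24975158]), 'tool_rot': array([[-9.13977081e-01,  4.05765023e-01, -8.01003643e-04],
       [ 4.05765711e-01,  9.13976472e-01, -1.09377802e-03],
       [ 2.88281622e-04, -1.32470785e-03, -9.99999081e-01]]), 'ft_force': array([-0.46429173, -0.60642659,  0.12727869]), 'wrist_torque': array([-0.09210223,  0.01205928,  0.06712615]), 'gripper_force': 0.0, 'grip_width': 0.08543949493426875}
```

View pics/scene0.png

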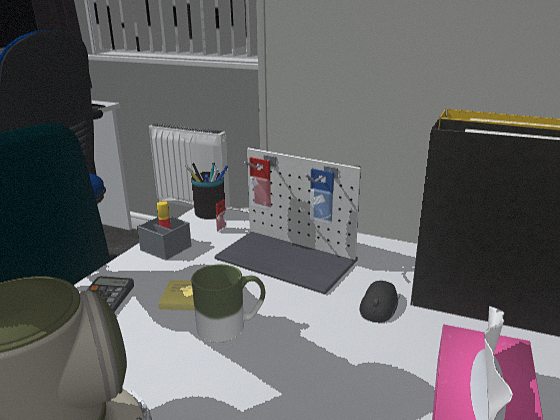

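View pics/top0.png

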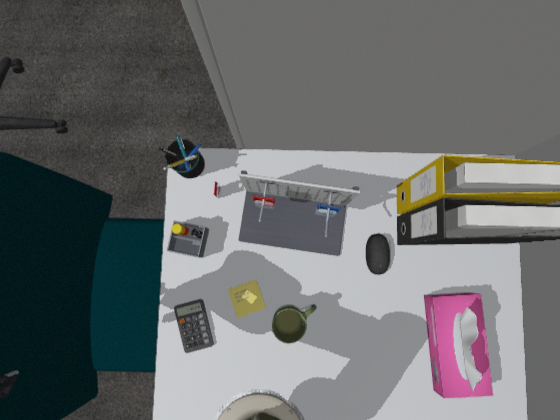

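The red header hangs on the left peg (top 263,201; scene 259,168) and the blue one on the right (top 327,209). The organiser is at top (188,238). The other red object (top 216,188; scene 220,215) is a small card standing on the desk, so it is the look-alike. I'll measure next and confirm in a crop.

```bash
python3 - <<'E'
from h import *
for n in ['scene','top']:
    z=np.load(n+'0.npz'); im=z['im'].astype(int);P=z['P']
    R,G,B=im[...,0],im[...,1],im[...,2]
    red=((R>110)&(G<60)&(B<60)).astype(np.uint8)
    k,l,s,c=cv2.connectedComponentsWithStats(red)
    for i in range(1,k):
        if s[i,4]>8:
            q=P[l==i]; print(n,'red',c[i].round(),s[i,4],np.median(q,0).round(4),q.min(0).round(3),q.max(0).round(3))
    # panel front face
    X=P.reshape(-1,3)
    if n=='scene':
        box=np.zeros((420,560),bool); box[160:245,255:355]=1
        light=(R>100)&(abs(R-B)<25)
        q=P[box&light&(P[...,2]>.02)&(P[...,2]<.2)]
        for it in range(6):
            A=np.c_[q[:,1:],np.ones(len(q))]; co=np.linalg.lstsq(A,q[:,0],rcond=None)[0]; r=q[:,0]-A@co; q=q[abs(r)<max(.004,2*r.std()*.6)]
        print('panel x=ay+bz+c',co,len(q),r.std(),'y ext',np.percentile(q[:,1],[0,1,99,100]))
    if n=='top':
        g=(P[...,2]>.19)&(P[...,2]<.222); g[:, :235]=0; g[:,365:]=0; g[:165]=0;g[240:]=0
        q=P[g]; r=cv2.minAreaRect(q[:,:2].astype(np.float32)); print('panel top',r, len(q))
        g=(P[...,2]>.05)&(P[...,2]<.064); g[:,:165]=0;g[:,210:]=0;g[:218]=0;g[260:]=0
        q=P[g]; print('org',cv2.minAreaRect(q[:,:2].astype(np.float32)),len(q)); 
        print(np.round(cv2.boxPoints(cv2.minAreaRect(q[:,:2].astype(np.float32))),4).tolist())
z=np.load('scene0.npz')['im'];t=np.load('top0.npz')['im']
a=cv2.resize(z[145:245,200:340],(560,400),interpolation=cv2.INTER_CUBIC); b=cv2.resize(t[165:265,165:350],(740,400),interpolation=cv2.INTER_CUBIC)
a=cv2.resize(a,(392,280));b=cv2.resize(b,(518,280)); c=np.zeros((560,520,3),np.uint8);c[:280,:392]=a;c[280:,:518]=b; save('crop.png',c)
E
```

```text
scene red [261. 164.] 94 [ 0.5618 -0.014   0.1948] [ 0.556 -0.025  0.172] [0.568 0.016 0.203]
scene red [258. 173.] 61 [ 0.5631 -0.0012  0.1718] [ 0.559 -0.016  0.164] [0.568 0.015 0.181]
scene red [216. 209.] 18 [0.5915 0.1223 0.0584] [0.589 0.12  0.04 ] [0.66  0.167 0.072]
scene red [163. 223.] 55 [0.494  0.196  0.0532] [0.489 0.189 0.042] [0.502 0.209 0.062]
panel x=ay+bz+c [ 0.12256387 -0.00097875  0.60443955] 5192 0.0014549085479757947 y ext [-0.20454417 -0.2002589   0.02846012  0.0352236 ]
top red [264. 198.] 53 [ 0.5656 -0.007   0.2003] [ 0.561 -0.025  0.165] [0.571 0.018 0.206]
panel top ((0.5531204342842102, -0.0732078105211258), (0.2591833472251892, 0.11432938277721405), 83.15528106689453) 881
org ((0.48412251472473145, 0.18737220764160156), (0.08075381815433502, 0.0758223757147789), 80.26493835449219) 268
[[0.4399000108242035, 0.15399999916553497], [0.5146999955177307, 0.1412000060081482], [0.5282999873161316, 0.2207999974489212], [0.4535999894142151, 0.23360000550746918]]
```

View pics/crop.png

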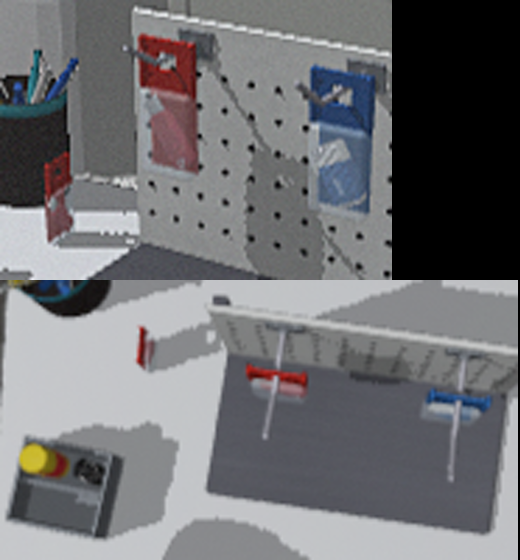

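The crop confirms it: the large red pack hangs on the left peg at crop (168,100), and the small one stands on the desk at crop (58,195). I'll move above the pack while reading the wire shape from the data I already have.

Request:
servo_tool(steps=[{"tx":2.36,"ty":-3.62,"tz":0.6,"yaw":1.2,"claw":8.5},{"tx":2.36,"ty":-3.62,"tz":0.6,"yaw":1.2,"claw":8.5},{"tx":2.36,"ty":-3.62,"tz":0.6,"yaw":1.2,"claw":8.5},{"tx":2.36,"ty":-3.62,"tz":0.6,"yaw":1.2,"claw":8.5},{"tx":2.36,"ty":-3.62,"tz":0.6,"yaw":1.2,"claw":8.5},{"tx":2.36,"ty":-3.62,"tz":0.6,"yaw":1.2,"claw":8.5},{"tx":2.36,"ty":-3.62,"tz":0.6,"yaw":1.2,"claw":8.5},{"tx":2.36,"ty":-3.62,"tz":0.6,"yaw":1.2,"claw":8.5},{"tx":2.36,"ty":-3.62,"tz":0.6,"yaw":1.2,"claw":8.5},{"tx":2.36,"ty":-3.62,"tz":0.6,"yaw":1.2,"claw":8.5},{"tx":2.36,"ty":-3.62,"tz":0.6,"yaw":1.2,"claw":8.5},{"tx":2.36,"ty":-3.62,"tz":0.6,"yaw":1.2,"claw":8.5},{"tx":2.36,"ty":-3.62,"tz":0.6,"yaw":1.2,"claw":8.5},{"tx":2.36,"ty":-3.62,"tz":0.6,"yaw":1.2,"claw":8.5},{"tx":0,"ty":0,"tz":0,"yaw":0,"claw":8.5},{"tx":0,"ty":0,"tz":0,"yaw":0,"claw":8.5}])

```text
time_s: 1.7
position: [0.5536, -0.0047, 0.3336]
tool_rot: [[-0.992, 0.126, -0.001], [0.126, 0.992, 0.001], [0.002, 0.0, -1.0]]
ft_force: [-0.3, -0.8, 0.1]
grip_width: 0.0851
gripper_force: 0.0
```

```bash
cat >> h.py <<'E'
psi=-np.arctan(.12256); ex=np.array([np.cos(psi),np.sin(psi)]); ey=np.array([-np.sin(psi),np.cos(psi)])
n0=0.5999; s0=-0.0054
def stand(P):
    return np.stack([P[...,:2]@ex-n0,P[...,:2]@ey-s0,P[...,2]],-1)
def prof(P):
    S=stand(P); g=(abs(S[...,1]-.07)<.012)&(S[...,0]<-.042)&(S[...,0]>-.125)&(S[...,2]>.175)&(S[...,2]<.25)
    q=S[g]; q=q[np.argsort(-q[:,0])]; return q
E
python3 - <<'E'
from h import *
for n in ['scene','top']:
    q=prof(np.load(n+'0.npz')['P']); print(n,len(q)); print((q*1000).round().astype(int).tolist())
im,d,m=grab('wrist'); save('w1.png',im); np.savez('w1',im=im,P=pts(d,m),d=d); print(m['T'].round(3).tolist(),m['fovy'])
print(env.observe()['position'])
q=prof(pts(d,m)); print(len(q)); print((q[::max(1,len(q)//60)]*1000).round().astype(int).tolist())
E
```

```text
scene 57
[[-42, 64, 200], [-42, 69, 191], [-42, 62, 177], [-42, 81, 193], [-42, 59, 192], [-43, 76, 196], [-43, 64, 194], [-43, 59, 197], [-43, 80, 200], [-43, 59, 184], [-43, 64, 198], [-43, 66, 179], [-43, 59, 176], [-44, 80, 191], [-45, 67, 190], [-45, 72, 191], [-47, 68, 192], [-48, 70, 188], [-48, 68, 191], [-48, 70, 190], [-48, 67, 189], [-51, 70, 191], [-53, 69, 190], [-55, 68, 189], [-56, 69, 193], [-57, 69, 191], [-58, 68, 189], [-60, 69, 190], [-60, 69, 192], [-62, 68, 195], [-62, 70, 196], [-64, 68, 193], [-66, 69, 194], [-67, 67, 196], [-67, 69, 198], [-68, 68, 196], [-69, 70, 200], [-70, 69, 197], [-72, 67, 200], [-73, 69, 198], [-74, 68, 202], [-75, 68, 201], [-76, 69, 205], [-76, 70, 200], [-79, 67, 204], [-80, 69, 204], [-81, 68, 206], [-83, 67, 203], [-84, 68, 207], [-84, 68, 205], [-87, 69, 208], [-87, 68, 206], [-88, 68, 210], [-88, 72, 210], [-90, 69, 211], [-92, 70, 209], [-92, 67, 210]]
top 49
[[-42, 68, 190], [-43, 72, 191], [-43, 70, 194], [-45, 70, 187], [-45, 68, 192], [-46, 72, 194], [-47, 70, 191], [-48, 72, 194], [-50, 69, 193], [-50, 71, 194], [-51, 69, 
[... 1112 characters left out ...]
1, 71, 197], [-62, 70, 197], [-63, 72, 198], [-64, 70, 198], [-64, 70, 198], [-65, 74, 196], [-66, 73, 200], [-66, 71, 199], [-67, 74, 199], [-68, 71, 201], [-68, 71, 201], [-69, 70, 201], [-70, 74, 199], [-70, 71, 203], [-71, 72, 203], [-72, 69, 202], [-72, 71, 205], [-73, 73, 204], [-74, 70, 204], [-74, 69, 202], [-75, 73, 205], [-75, 71, 204], [-76, 74, 205], [-76, 73, 206], [-77, 73, 206], [-78, 73, 206], [-79, 74, 205], [-79, 70, 208], [-80, 72, 207], [-81, 73, 207], [-81, 72, 209], [-82, 70, 208], [-82, 73, 209], [-83, 69, 208], [-83, 71, 211], [-84, 74, 210], [-85, 74, 209], [-85, 71, 212], [-86, 71, 211], [-86, 74, 211], [-87, 69, 209], [-87, 70, 212], [-88, 73, 211], [-89, 72, 210]]
```

View pics/w1.png

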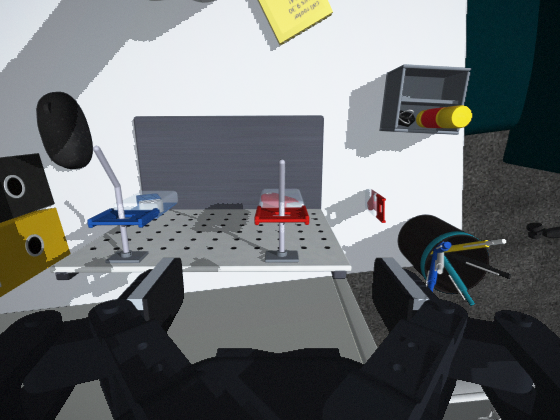

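The wrist view shows the red header at (282,215) on the left wire and the wire's tip at (282,160). The depth readings put the bend about 53 mm from the panel, rising about 30° and ending near 88 mm. Next I'll fit this and locate the header relative to the TCP.

```bash
python3 - <<'E'
from h import *
z=np.load('w1.npz'); im=z['im'].astype(int);P=z['P'];S=stand(P)
R,G,B=im[...,0],im[...,1],im[...,2]
g=(R>110)&(G<70)&(B<70)&(abs(S[...,1]-.07)<.04)&(S[...,2]>.15)
q=S[g]*1000; print('header',len(q),np.percentile(q,[1,50,99],axis=0).round(1)); t=q[q[:,2]>198]; print('top edge',np.percentile(t,[1,50,99],axis=0).round(1),t.mean(0))
w=prof(P)*1000; w=w[(w[:,1]>66)&(w[:,1]<77)]
from scipy.optimize import least_squares
# top line of the wire: upper envelope per x
f=lambda p:p[2]+np.tan(p[1])*np.maximum(0,-w[:,0]-p[0])-w[:,2]
r=least_squares(f,[55,.5,192],loss='soft_l1'); print('bend',r.x[0],np.degrees(r.x[1]),r.x[2],'end',w[:,0].min(),'y',np.median(w[:,1]))
n=S[(im.min(-1)>90)&(S[...,2]>.2)&(S[...,2]<.212)&(abs(S[...,1])<.15)&(S[...,0]>-.01)&(S[...,0]<.02)]*1000; print('panel top',np.percentile(n,[1,50,99],axis=0).round(1))
o=env.observe(); print('tcp',stand(o['position'])*1000, 'ypr',np.degrees(np.arctan2(o['tool_rot'][0,1],o['tool_rot'][1,1])))
g=(P[...,2]>.052)&(P[...,2]<.066)&(P[...,1]>.12)&(P[...,0]<.56)&(R<190)
g[:60]=0;g[140:]=0;g[:,:375]=0;g[:,475:]=0
r=cv2.minAreaRect(P[g][:,:2].astype(np.float32)); print('org',g.sum(),r,cv2.boxPoints(r).round(4).tolist())
E
```

```text
header 567 [[-41.8  50.  165.6]
 [-39.   70.  196.3]
 [-35.4  94.2 203.8]]
top edge [[-41.8  49.9 199. ]
 [-38.5  71.7 202.5]
 [-34.7  94.3 204.1]] [-38.98561604  71.59674078 204.11070065]
bend 51.58614394451334 28.76502923460923 191.67870591060148 end -88.7809458607557 y 71.76135315738067
panel top [[   0.7 -124.7  200.2]
 [   2.7   16.5  205.8]
 [   7.   128.4  207.7]]
tcp [-50.30944203  68.90838088 333.84871692] ypr 7.151628929641078
org 1094 ((0.4834498465061188, 0.18919622898101807), (0.08086477220058441, 0.07604379951953888), 79.98410034179688) [[0.4390000104904175, 0.15600000321865082], [0.5138999819755554, 0.1428000032901764], [0.527899980545044, 0.2223999947309494], [0.453000009059906, 0.23559999465942383]]
```

Request:
servo_tool(steps=[{"tx":0.63,"ty":0.08,"tz":0,"yaw":0,"claw":8.5},{"tx":0.63,"ty":0.08,"tz":0,"yaw":0,"claw":8.5},{"tz":-1.5},{"tz":-1.5},{"tz":-1.5},{"tz":-1.5},{"tz":-1.5},{"tz":-1.5},{"tz":-1.5},{"tz":-1.5},{"tz":-1.5},{"tz":-1.4},{"tz":0},{"tz":0}], newtons=30)

```text
invalid input at $.steps[2]: expected keys tx, ty, tz, yaw, claw
```

```bash
python3 - <<'E'
from h import *
o=env.observe(); print('tcp',stand(o['position'])*1000,o['ft_force'],o['grip_width'])
im,d,m=grab('wrist'); save('w2.png',im)
E
```

```text
tcp [-50.30944203  68.90838088 333.84871692] [0.29386074 0.54865308 0.28887952] 0.08493356193078876
```

View pics/w2.png

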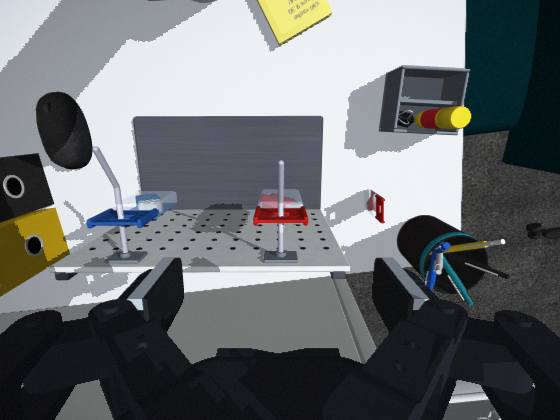

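The move was refused because every row needs all the keys, so the picture is the same as before. I'll resend it.

Request:
servo_tool(steps=[{"tx":0.63,"ty":0.08,"tz":0,"yaw":0,"claw":8.5},{"tx":0.63,"ty":0.08,"tz":0,"yaw":0,"claw":8.5},{"tx":0,"ty":0,"tz":-1.5,"yaw":0,"claw":8.5},{"tx":0,"ty":0,"tz":-1.5,"yaw":0,"claw":8.5},{"tx":0,"ty":0,"tz":-1.5,"yaw":0,"claw":8.5},{"tx":0,"ty":0,"tz":-1.5,"yaw":0,"claw":8.5},{"tx":0,"ty":0,"tz":-1.5,"yaw":0,"claw":8.5},{"tx":0,"ty":0,"tz":-1.5,"yaw":0,"claw":8.5},{"tx":0,"ty":0,"tz":-1.5,"yaw":0,"claw":8.5},{"tx":0,"ty":0,"tz":-1.5,"yaw":0,"claw":8.5},{"tx":0,"ty":0,"tz":-1.5,"yaw":0,"claw":8.5},{"tx":0,"ty":0,"tz":-1.4,"yaw":0,"claw":8.5},{"tx":0,"ty":0,"tz":0,"yaw":0,"claw":8.5},{"tx":0,"ty":0,"tz":0,"yaw":0,"claw":8.5}], newtons=30)

```text
time_s: 3.2
position: [0.5665, -0.0022, 0.1857]
tool_rot: [[-0.992, 0.124, 0.0], [0.124, 0.992, -0.0], [-0.0, -0.0, -1.0]]
ft_force: [0.1, -0.1, 0.5]
grip_width: 0.0852
gripper_force: 0.0
```

```bash
python3 - <<'E'
from h import *
o=env.observe(); print('tcp',stand(o['position'])*1000,o['ft_force'],o['grip_width'])
im,d,m=grab('wrist'); save('w3.png',im)
E
```

```text
tcp [-37.35182902  72.17204834 185.67351334] [ 0.08857234 -0.09211877  0.45322201] 0.08517773874881493
```

View pics/w3.png

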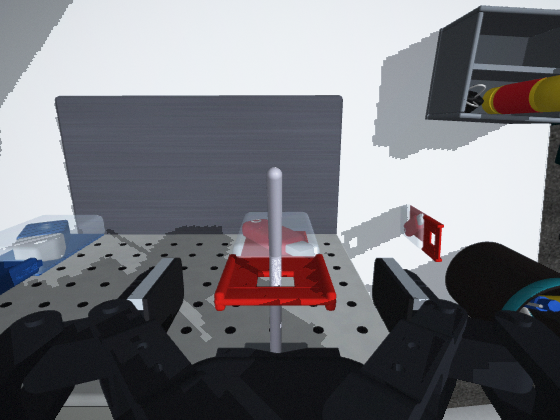

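The red header (216–337, y≈280) lies centred between the pads (x≈183 and 373), with the wire at x≈275. Closing.

Request:
servo_tool(steps=[{"tx":0,"ty":0,"tz":0,"yaw":0,"claw":6.5},{"tx":0,"ty":0,"tz":0,"yaw":0,"claw":5.5},{"tx":0,"ty":0,"tz":0,"yaw":0,"claw":5.1},{"tx":0,"ty":0,"tz":0,"yaw":0,"claw":4.8},{"tx":0,"ty":0,"tz":0,"yaw":0,"claw":4.4},{"tx":0,"ty":0,"tz":0,"yaw":0,"claw":4.0},{"tx":0,"ty":0,"tz":0,"yaw":0,"claw":4.0},{"tx":0,"ty":0,"tz":0,"yaw":0,"claw":4.0},{"tx":0,"ty":0,"tz":0,"yaw":0,"claw":4.0}], newtons=30)

```text
time_s: 4.15
position: [0.5662, -0.0025, 0.1854]
tool_rot: [[-0.992, 0.124, 0.0], [0.124, 0.992, 0.0], [-0.0, 0.0, -1.0]]
ft_force: [-0.3, 0.1, 3.5]
grip_width: 0.0459
gripper_force: 31.5
```

Gripped, but the pads are pressing the pack slightly down on the wire (about 3.5 N). I'll lift to relieve that.

Request:
servo_tool(steps=[{"tx":0,"ty":0,"tz":0.1,"yaw":0,"claw":4.0},{"tx":0,"ty":0,"tz":0.1,"yaw":0,"claw":4.0},{"tx":0,"ty":0,"tz":0,"yaw":0,"claw":4.0}])

```text
time_s: 4.45
position: [0.5661, -0.0026, 0.1872]
tool_rot: [[-0.992, 0.124, -0.0], [0.124, 0.992, -0.0], [0.0, -0.0, -1.0]]
ft_force: [0.0, -0.8, -0.8]
grip_width: 0.0457
gripper_force: 31.2
```

Request:
servo_tool(steps=[{"tx":0,"ty":0,"tz":0.1,"yaw":0,"claw":4.0},{"tx":0,"ty":0,"tz":0.05,"yaw":0,"claw":4.0},{"tx":0,"ty":0,"tz":0,"yaw":0,"claw":4.0}])

```text
time_s: 4.75
position: [0.5662, -0.0025, 0.1889]
tool_rot: [[-0.992, 0.124, 0.0], [0.124, 0.992, -0.0], [-0.0, -0.0, -1.0]]
ft_force: [-0.4, -0.1, -0.6]
grip_width: 0.0458
gripper_force: 31.2
```

```bash
python3 - <<'E'
from h import *
o=env.observe(); print('tcp',stand(o['position'])*1000,o['ft_force'],o['wrist_torque'])
im,d,m=grab('wrist'); P=pts(d,m);S=stand(P)*1000; im=im.astype(int)
R,G,B=im[...,0],im[...,1],im[...,2]
g=(R>110)&(G<70)&(B<70)&(abs(S[...,1]-70)<40)&(S[...,2]>150)
q=S[g]; t=q[q[:,2]>200]; print('header',np.percentile(t,[1,50,99],axis=0).round(1))
w=prof(P)*1000; print('wire y',np.median(w[:,1])); 
for a in range(44,90,4):
    k=w[(-w[:,0]>a)&(-w[:,0]<a+4)&(abs(w[:,1]-np.median(w[:,1]))<2)]; print(a+2,len(k),np.median(k[:,2]) if len(k) else '')
E
```

```text
tcp [-37.63180714  71.74335296 188.86616948] [-0.42542905 -0.1486465  -0.55002279] [-0.04099742 -0.04385807 -0.02488384]
header [[-102.    50.3  200.2]
 [ -38.6   65.8  205.6]
 [ -35.3   94.3  311.9]]
wire y 71.5203809335433
46 282 245.3261158585913
50 128 192.25509378482386
54 70 193.10131966763646
58 72 195.42663288660793
62 78 197.61279907957913
66 84 199.81335655665038
70 94 201.83836648599402
74 105 204.27957381779672
78 116 206.62141476548868
82 132 209.0454316611922
86 149 210.90733813425666
90 48 210.90855474532418
```

The pack hangs free in the grip (−0.6 N) and is centred in the slot's play. Wire: bend at about 52 mm, slope about 29.6°. I'll follow it in checked chunks.

Request:
servo_tool(steps=[{"tx":-0.45,"ty":0.055,"tz":0,"yaw":0,"claw":4.0},{"tx":-0.45,"ty":0.055,"tz":0,"yaw":0,"claw":4.0},{"tx":-0.45,"ty":0.055,"tz":0,"yaw":0,"claw":4.0},{"tx":-0.3,"ty":0.037,"tz":0.17,"yaw":0,"claw":4.0},{"tx":-0.3,"ty":0.037,"tz":0.17,"yaw":0,"claw":4.0},{"tx":0,"ty":0,"tz":0,"yaw":0,"claw":4.0}])

```text
time_s: 5.4
position: [0.5465, -0.0001, 0.1927]
tool_rot: [[-0.992, 0.124, 0.001], [0.124, 0.992, -0.0], [-0.001, -0.0, -1.0]]
ft_force: [-0.0, 0.2, -0.2]
grip_width: 0.0457
gripper_force: 31.2
```

Request:
servo_tool(steps=[{"tx":-0.3,"ty":0.037,"tz":0.17,"yaw":0,"claw":4.0},{"tx":-0.3,"ty":0.037,"tz":0.17,"yaw":0,"claw":4.0},{"tx":-0.3,"ty":0.037,"tz":0.17,"yaw":0,"claw":4.0},{"tx":0,"ty":0,"tz":0,"yaw":0,"claw":4.0}])

```text
time_s: 5.8
position: [0.5374, 0.001, 0.1977]
tool_rot: [[-0.992, 0.124, 0.0], [0.124, 0.992, -0.0], [-0.0, -0.0, -1.0]]
ft_force: [-0.4, 0.8, -0.5]
grip_width: 0.0454
gripper_force: 31.2
```

Request:
servo_tool(steps=[{"tx":-0.3,"ty":0.037,"tz":0.17,"yaw":0,"claw":4.0},{"tx":-0.3,"ty":0.037,"tz":0.17,"yaw":0,"claw":4.0},{"tx":-0.3,"ty":0.037,"tz":0.17,"yaw":0,"claw":4.0},{"tx":0,"ty":0,"tz":0,"yaw":0,"claw":4.0}])

```text
time_s: 6.2
position: [0.5284, 0.0022, 0.2028]
tool_rot: [[-0.992, 0.124, 0.0], [0.124, 0.992, -0.0], [-0.0, -0.0, -1.0]]
ft_force: [0.4, -0.3, -0.7]
grip_width: 0.0458
gripper_force: 31.2
```

Request:
servo_tool(steps=[{"tx":-0.3,"ty":0.037,"tz":0.17,"yaw":0,"claw":4.0},{"tx":-0.3,"ty":0.037,"tz":0.17,"yaw":0,"claw":4.0},{"tx":-0.3,"ty":0.037,"tz":0.17,"yaw":0,"claw":4.0},{"tx":-0.3,"ty":0.037,"tz":0.17,"yaw":0,"claw":4.0},{"tx":-0.3,"ty":0.037,"tz":0.17,"yaw":0,"claw":4.0},{"tx":-0.3,"ty":0.037,"tz":0.1,"yaw":0,"claw":4.0},{"tx":-0.3,"ty":0.037,"tz":0,"yaw":0,"claw":4.0},{"tx":0,"ty":0,"tz":0,"yaw":0,"claw":4.0}])

```text
time_s: 7.0
position: [0.5073, 0.0048, 0.212]
tool_rot: [[-0.992, 0.124, -0.0], [0.124, 0.992, 0.0], [0.0, 0.0, -1.0]]
ft_force: [0.1, 0.2, -0.4]
grip_width: 0.0452
gripper_force: 31.2
```

Request:
servo_tool(steps=[{"tx":-0.5,"ty":0.06,"tz":0,"yaw":0,"claw":4.0},{"tx":-1.0,"ty":0.12,"tz":0,"yaw":0,"claw":4.0},{"tx":-1.5,"ty":0.18,"tz":0,"yaw":0,"claw":4.0},{"tx":-1.5,"ty":0.18,"tz":0,"yaw":0,"claw":4.0},{"tx":0,"ty":0,"tz":0,"yaw":0,"claw":4.0},{"tx":0,"ty":0,"tz":0,"yaw":0,"claw":4.0}])

```text
time_s: 7.6
position: [0.4626, 0.0101, 0.2122]
tool_rot: [[-0.992, 0.124, 0.001], [0.124, 0.992, -0.0], [-0.001, -0.0, -1.0]]
ft_force: [-0.1, -0.1, -0.9]
grip_width: 0.0456
gripper_force: 31.2
```

The pack is off and held clear. I'll carry it over the front compartment.

Request:
servo_tool(steps=[{"tx":0.07,"ty":2.0,"tz":0.2,"yaw":-0.45,"claw":4.0},{"tx":0.07,"ty":3.2,"tz":0.2,"yaw":-0.45,"claw":4.0},{"tx":0.07,"ty":3.2,"tz":0,"yaw":-0.45,"claw":4.0},{"tx":0.07,"ty":3.2,"tz":0,"yaw":-0.45,"claw":4.0},{"tx":0.07,"ty":3.2,"tz":0,"yaw":-0.45,"claw":4.0},{"tx":0.09,"ty":3.33,"tz":0,"yaw":-0.45,"claw":4.0},{"tx":0,"ty":0,"tz":0,"yaw":0,"claw":4.0},{"tx":0,"ty":0,"tz":0,"yaw":0,"claw":4.0},{"tx":0,"ty":0,"tz":0,"yaw":0,"claw":4.0}])

```text
time_s: 8.5
position: [0.4674, 0.1908, 0.2158]
tool_rot: [[-0.985, 0.171, -0.0], [0.171, 0.985, -0.0], [0.0, -0.0, -1.0]]
ft_force: [0.4, 0.1, -1.2]
grip_width: 0.0456
gripper_force: 31.3
```

```bash
python3 - <<'E'
from h import *
o=env.observe(); print('tcp',o['position'],o['ft_force'])
im,d,m=grab('wrist'); P=pts(d,m); I=im.astype(int)
g=(P[...,2]>.05)&(P[...,2]<.066)&(abs(P[...,0]-.484)<.06)&(abs(P[...,1]-.188)<.06)&(I.max(-1)-I.min(-1)<40)
print(g.sum(),np.percentile(P[g],[1,50,99],axis=0).round(4))
R,G,B=I[...,0],I[...,1],I[...,2]
r=(R>110)&(G<70)&(B<70)&(P[...,2]>.18)&(P[...,2]<.25)
print('hdr',r.sum(),np.percentile(P[r],[1,50,99],axis=0).round(4))
save('w4.png',im)
t,_,_=grab('top'); 
c=np.zeros((600,560,3),np.uint8); c[:420]=im; c[420:,:280]=cv2.resize(t[200:280,150:275],(280,180)); save('w5.png',c)
E
```

```text
tcp [0.46737168 0.19078383 0.2157844 ] [ 0.39407538  0.13688305 -1.19215096]
1122 [[0.4402 0.1478 0.0505]
 [0.4552 0.1992 0.0569]
 [0.5122 0.2335 0.0588]]
hdr 3114 [[0.4598 0.1703 0.1944]
 [0.4647 0.1836 0.2229]
 [0.4715 0.2126 0.2337]]
```

View pics/w5.png

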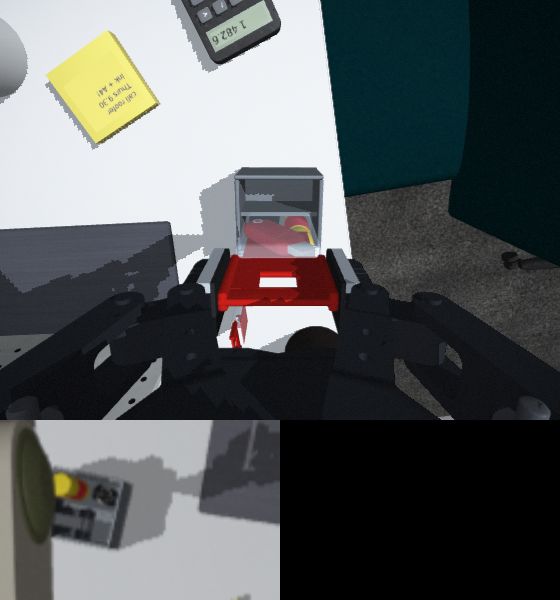

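The picture shows the header gripped at (278,280) and the front compartment at (278,193), still uncovered. The header centre (0.466, 0.191) matches the compartment centre. Lowering.

Request:
servo_tool(steps=[{"tx":0,"ty":0,"tz":-1.3,"yaw":0,"claw":4.0},{"tx":0,"ty":0,"tz":-1.3,"yaw":0,"claw":4.0},{"tx":0,"ty":0,"tz":-1.3,"yaw":0,"claw":4.0},{"tx":0,"ty":0,"tz":-1.3,"yaw":0,"claw":4.0},{"tx":0,"ty":0,"tz":-1.3,"yaw":0,"claw":4.0},{"tx":0,"ty":0,"tz":-1.0,"yaw":0,"claw":4.0},{"tx":0,"ty":0,"tz":0,"yaw":0,"claw":4.0}])

```text
time_s: 9.3
position: [0.4667, 0.1908, 0.1399]
tool_rot: [[-0.985, 0.172, -0.002], [0.172, 0.985, -0.0], [0.002, -0.001, -1.0]]
ft_force: [-0.5, -0.9, -0.6]
grip_width: 0.0454
gripper_force: 31.3
```

Request:
servo_tool(steps=[{"tx":0,"ty":0,"tz":-1.0,"yaw":0,"claw":4.0},{"tx":0,"ty":0,"tz":-1.0,"yaw":0,"claw":4.0},{"tx":0,"ty":0,"tz":-1.0,"yaw":0,"claw":4.0},{"tx":0,"ty":0,"tz":-1.0,"yaw":0,"claw":4.0},{"tx":0,"ty":0,"tz":-0.5,"yaw":0,"claw":4.0},{"tx":0,"ty":0,"tz":-0.3,"yaw":0,"claw":4.0},{"tx":0,"ty":0,"tz":0,"yaw":0,"claw":4.0}])

```text
time_s: 10.0
position: [0.467, 0.1914, 0.0926]
tool_rot: [[-0.985, 0.171, -0.001], [0.171, 0.985, -0.0], [0.0, -0.0, -1.0]]
ft_force: [-0.8, -0.4, -0.6]
grip_width: 0.0454
gripper_force: 31.3
```

Request:
servo_tool(steps=[{"tx":0,"ty":0,"tz":-0.1,"yaw":0,"claw":4.0},{"tx":0,"ty":0,"tz":0,"yaw":0,"claw":4.0},{"tx":0,"ty":0,"tz":0,"yaw":0,"claw":4.8},{"tx":0,"ty":0,"tz":0,"yaw":0,"claw":5.2},{"tx":0,"ty":0,"tz":0,"yaw":0,"claw":6.0},{"tx":0,"ty":0,"tz":0,"yaw":0,"claw":7.0},{"tx":0,"ty":0,"tz":0,"yaw":0,"claw":7.5},{"tx":0,"ty":0,"tz":0,"yaw":0,"claw":7.5},{"tx":0,"ty":0,"tz":1.0,"yaw":0,"claw":7.5},{"tx":0,"ty":0,"tz":1.5,"yaw":0,"claw":7.5},{"tx":0,"ty":0,"tz":1.5,"yaw":0,"claw":7.5},{"tx":0,"ty":0,"tz":1.5,"yaw":0,"claw":7.5},{"tx":0,"ty":0,"tz":2.0,"yaw":0,"claw":7.5},{"tx":0,"ty":0,"tz":2.0,"yaw":0,"claw":7.5},{"tx":0,"ty":0,"tz":2.0,"yaw":0,"claw":7.5},{"tx":0,"ty":0,"tz":0,"yaw":0,"claw":7.5},{"tx":0,"ty":0,"tz":0,"yaw":0,"claw":7.5}])

```text
time_s: 11.7
position: [0.4669, 0.1914, 0.207]
tool_rot: [[-0.985, 0.171, 0.0], [0.171, 0.985, 0.0], [-0.0, 0.0, -1.0]]
ft_force: [-0.6, -0.2, -0.6]
grip_width: 0.0751
gripper_force: 0.0
```

```bash
python3 - <<'E'
from h import *
im,d,m=grab('wrist'); P=pts(d,m); I=im.astype(int); R,G,B=I[...,0],I[...,1],I[...,2]
r=(R>110)&(G<70)&(B<70)&(P[...,2]>.09)&(P[...,2]<.13)
print('hdr',r.sum(),np.percentile(P[r],[1,50,99],axis=0).round(4))
s,_,_=grab('scene'); c=np.zeros((600,560,3),np.uint8); c[:300,:400]=cv2.resize(im,(400,300)); c[300:]=cv2.resize(s[140:290,110:390],(560,300)); save('end.png',c)
E
```

```text
hdr 511 [[0.4597 0.1705 0.0917]
 [0.4662 0.1912 0.1073]
 [0.473  0.2147 0.1097]]
```

View pics/end.png

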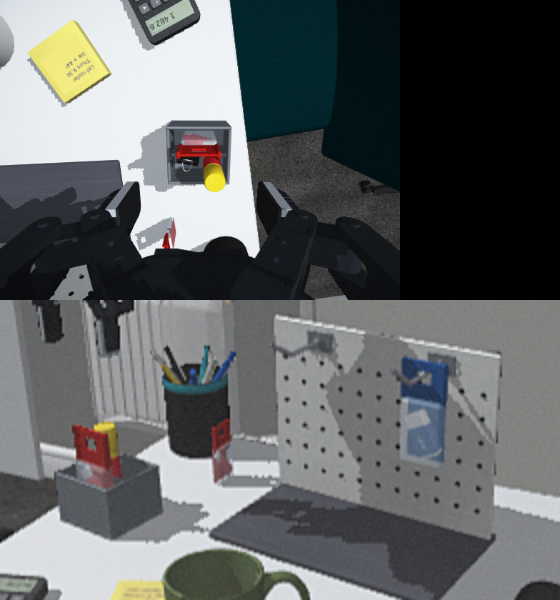

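The red pack stands upright in the front compartment (end view, about 97,450) with its header top at 109 mm. The blue pack still hangs at (425,410), and the gripper is clear.

```bash
python3 -c "
from rig import env
print(env.close_job())"
```

```text
the job is handed in; nothing more can be done
None
```

The red pack is off its peg and standing released and upright in the organiser's front compartment, with the blue pack still hanging and the mouse left alone; the job is handed in, but it returned no verdict.

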